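# Cock and load the bench catapult

### The job

Get the workshop's demonstration catapult ready for the next visitor: draw its sprung throwing arm down by the steel crossbar until the red catch clicks over the bar, and ease off so that it stays hooked. Then take the orange ball and lower it right into the black cup on the cocked arm before letting it go. The catch is a hair trigger, so the arm must never fly up, and the other things on the bench stay where they are.

Things in the scene. Friction and masses are not known exactly. Their poses are not given: they have to be found in the camera images.
- catapult: Bench catapult, screwed down. Plywood base board 330 x 130 x 18 mm; origin at the centre of its underside on the bench, x along the board from the hinge end towards the red catch, y across, z up. Two wooden posts (14 mm wide, 24 mm along, tops 168 mm above the bench) stand at x = -100, y = +-30 mm, with a black stop bar between them at x = -95, 156 mm up.
- pivot (a point): Hinge axis of the throwing arm: at x = -100, y = 0 mm on the catapult, 75 mm above the bench; the axis runs along the catapult's y.
- thrower (a joint): Throwing arm (blue beam 16 mm wide, 12 mm thick, with cup and crossbar) on the hinge. 0 = at rest, leaning 1.31 rad (75 degrees) up from level against the stop; grows as it is drawn down to the catch; 1.31 = level and hooked; 1.38 = end stop. A spring always pushes it back to 0, with about 1.7 N at the crossbar at rest and 7 N when level; let go unhooked, it flies up.
- bar_left (a point): Point on the axis of the crossbar, 45 mm to the catapult's +y side of the beam. The crossbar is a round steel bar 12 mm thick, 160 mm long, parallel to the catapult's y, 190 mm from the hinge axis; 259 mm above the bench at rest, 75 mm when hooked. It is free from 15 to 75 mm on either side of the beam, and turns between fingers that keep pointing down as it goes round its arc.
- bar_right (a point): The like point on the crossbar 45 mm to the catapult's -y side of the beam.
- catch (a joint): Red sprung catch, 14 mm wide, on the centre line opposite the hinge. 0 = closed (a light spring returns it there); grows as its top tips away from the hinge; past about 0.1 it lets a hooked bar go. The bar coming down on its sloping top pushes it aside by about 0.17 with 1 to 2 N; it clicks back over the bar once the arm is at about 1.32, and the bar, let up slowly, rests under the hook.
- hook (a point): Tip of the catch's hook, on its underside: 81 mm above the bench when closed, where it overlaps the top of the hooked crossbar by 3 mm. The catch's top is 115 mm above the bench. A red trigger paddle (42 x 30 mm, 44 mm above the bench) sticks out beyond it, away from the hinge; 2 to 6 N on the paddle, or a knock on the catch, fires the arm.
- cup_seat (a point): Point fixed to the arm where the ball's centre lies when seated in the cup: 120 mm from the hinge along the beam; on the cocked arm 21 mm above the cup's rim and 124 mm above the bench. The cup is black, round, at the rim 46 mm across outside, 38 mm inside, 22 mm deep; it faces up only when the arm is down. The ball rests on the rim, sunk 7 mm into it.
- orange_ball_center (a point): Centre of the orange ball, 56 mm in diameter, about 60 g: the one to load. It starts on one of two square wooden stands (frames 48 x 48 mm, 20 mm high), its centre 41 mm above the bench.
- green_ball_center (a point): Centre of the green ball, 56 mm, on the other stand: to be left there.
- spray_can: Spray can, 66 mm across, 190 mm high, standing; origin under its centre. Bystander.
- oiler: Red oil bottle, 48 mm across, 130 mm high, standing; origin under its centre. Bystander.
- mug: Blue mug, 76 mm across, 90 mm high, standing; origin under its centre. Bystander.
- wrench: Steel wrench 205 mm long, lying along its x; origin on the bench at its middle. Bystander.
- screwdriver: Blue-handled screwdriver 200 mm long, lying along its x; origin on the bench at its middle. Bystander.
Mind the look-alikes: they are no part of the job. Of the things shaped like the part that bears orange_ball_center, the orange one is meant.

How it is judged:
By the outcome, as a careful person would: the job done as asked, in the order asked, and still so for the second after the job is handed in, with the robot touching nothing.
It also fails if it takes over 66 s, if anything falls off the work surface, if the arm or the gripper's body presses on something with over 40 N, if the wrist force passes 120 N, or if a joint passes its speed limit or range.

### The arm

A 7-joint arm with a two-finger parallel gripper is mounted at the origin on the work surface. World frame = base frame: x ahead of the robot, y to its left, z up, the work surface at z = 0. Lengths are in m, angles in rad, forces in N, time in s.
With the tool pointing down it reaches from about 0.35 to 0.9 m from the base axis. Payload 7.2 kg.
Tool frame: the origin (TCP) lies between the finger pads; the fingertips stand 22 mm ahead of it and the grasp point (between the pads) lies 3 mm ahead of it; z points along the fingers, y is the line along which they close (so a half turn about z gives the same grasp; the last joint's range is limited). The gripper opens to 88 mm and grips with 3 to 60 N. Pads are 20 mm wide; open, the fingers measure 115 mm over their backs; the gripper's body (75 mm by 178 mm) begins 61 mm behind the grasp point.
Start: joints at [-1.354, 0.411, -0.013, 1.596, 0.006, 1.134, -0.082], TCP at [0.176, 0.6, 0.245] pointing down, gripper open.
Joint ranges: [-2.95, 2.95], [-0.29, 1.99], [-1.47, 1.44], [0.14, 2.54], [-1.03, 4.17], [0.13, 1.85], [-2.86, 2.86]. Speed limits (rad/s): [2.39, 2.39, 3.01, 3.01, 3.14, 3.14, 3.14].

### API

Orientations are given as a rotation vector (axis times angle).
In Python, from rig import get_state, capture, sign_off gives the robot as it stands.
- The arm moves only by the tool carry_out, never from a script. Its argument "steps" is a list of rows, each a list of 7 numbers: the shift along the tool's x, y, z in m, then the turn, a rotation vector about the tool's x, y, z in rad, then the finger opening in m, from 0 to 0.0878. A call has 1 to 5 rows; each row shifts and turns the commanded pose from where the row before left it, along the tool's axes as they then stand; what a row does not reach is not made up. A row lasts 1/10 s, in which the tool goes at most 50 mm and 8.59 degrees, less where a joint would pass 70% of its speed; a pose out of reach is approached as far as the arm can. A call with a gripper value outside its range is refused whole. The fingers move at their own pace and stop on an object; "newtons" is the grip in N (left out, the last holds). Time passes only in rows, so rows that do not move let the fingers close. It gives the time, the measured TCP pose, the force, the opening and the grip force at its end, in the units of the state.
- get_state(): the state, without advancing time (a new reading comes with each control period).
- capture(name): name is "side" or "top"; returns a dict with "image" (400x640x3 uint8, blue, green, red), "range_z" (400x640 float32, m along the optical axis (not along the pixel's ray), 0 where there is no reading), "camera_matrix" (3x3 intrinsics, pixels), "extrinsics" (4x4, takes a point from camera to world coordinates). Camera axes: x right, y down, z forward; pixel columns grow to the right and rows downward; lengths in m; the calibration is good to about 2 mm. A picture is of the moment at which its call begins.
- sign_off(): hands the job in; it is judged then, once.
The state is a dict: "time_s": time; "joint_pos": joint angles; "qvel": joint speeds; "tau": joint torques, N m; "ee_pos": TCP position; "tcp_rot": TCP orientation; "wrist_force": force on the tool from outside, world axes, zero at the start; "moment": the same for the moment, N m; "width": opening from 0.0 (shut) to 1.0 (fully open); "grip_force": force on a finger pad.
Only numpy, scipy, OpenCV 4.12 (cv2) and the standard library are available. Lean on these libraries where they do the work, as an engineer would, in place of code of your own. Each camera call takes 0.05 s, during which the arm holds its last target. There are 200 camera calls.

## Working session

There is one attempt and no reset: what is moved stays moved. The work goes in short steps, Python scripts to look and compute and a tool call to move; the robot and the scene stay as the last step left them, time stands still between calls to the robot, and variables do not carry over. Pictures are saved under pics/ and viewed, at most 10 in all, crops included, and the job is handed in when it is done.

Besides the shell and the picture viewer there is one more tool, called after "Call:" as a command line: name --pt "numbers of a row" for each row, then --argument value for the rest. carry_out: Moves the arm, as the interface text tells. Its arguments: {"type":"object","properties":{"steps":{"type":"array","items":{"type":"array","items":{"type":"number"}}},"newtons":{"type":"number"}},"required":["steps"]}

```bash
ls; mkdir -p pics; python3 - <<'E'
from rig import *
import cv2,numpy as np
for n in("top","side"):
    c=capture(n);cv2.imwrite(f"pics/{n}0.png",c["image"]);np.savez(f"{n}0.npz",**c)
    print(n,c["camera_matrix"].tolist(),np.round(c["extrinsics"],4).tolist())
s=get_state();print(s)
E
```

```text
pics
top [[406.2479945013791, 0.0, 330.2351858713829], [0.0, 406.2479945013791, 199.76841281424356], [0.0, 0.0, 1.0]] [[0.0434, -0.9694, 0.2417, 0.2255], [-0.9991, -0.0414, 0.0134, -0.014], [-0.0029, -0.242, -0.9703, 1.4586], [0.0, 0.0, 0.0, 1.0]]
side [[361.0266879938586, 0.0, 314.2050974238951], [0.0, 361.0266879938586, 194.0026206151886], [0.0, 0.0, 1.0]] [[0.9474, -0.1802, 0.2644, 0.2341], [-0.3199, -0.5176, 0.7936, -0.9151], [-0.0061, -0.8365, -0.548, 0.8174], [0.0, 0.0, 0.0, 1.0]]
{'time_s': 0.1, 'joint_pos': array([-1.3541988 ,  0.41182645, -0.01272222,  1.59692123,  0.00558865,
        1.13426614, -0.08219267]), 'qvel': array([ 9.64988593e-04, -2.73218120e-03, -5.05162559e-05, -1.72968845e-03,
       -1.18847246e-04, -2.45068364e-03, -5.08228931e-04]), 'tau': array([ 1.87163685e-03, -5.89101791e+01,  6.43485133e-01, -2.91707432e+01,
       -5.37812454e-02,  1.44987681e-02,  4.01233206e-05]), 'ee_pos': array([0.1755144 , 0.59943715, 0.24390501]), 'tcp_rot': array([-4.45776427e-01, -3.10968880e+00,  2.16924184e-03]), 'wrist_force': array([-0.76723101,  0.21325575,  0.24763883]), 'moment': array([-0.02763487,  0.01498623,  0.01959154]), 'grip_force': 0.0, 'width': 1.0014283634880783}
```

View pics/top0.png

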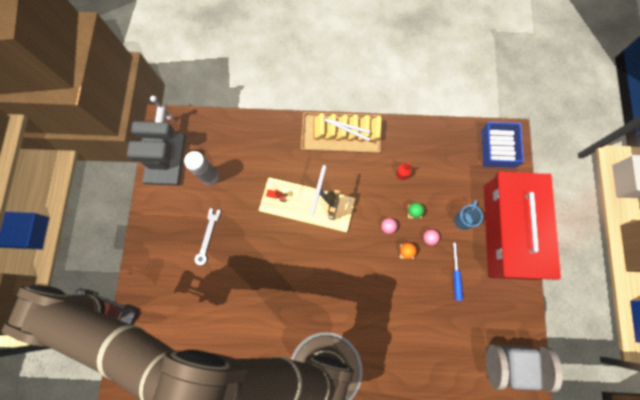

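View pics/side0.png

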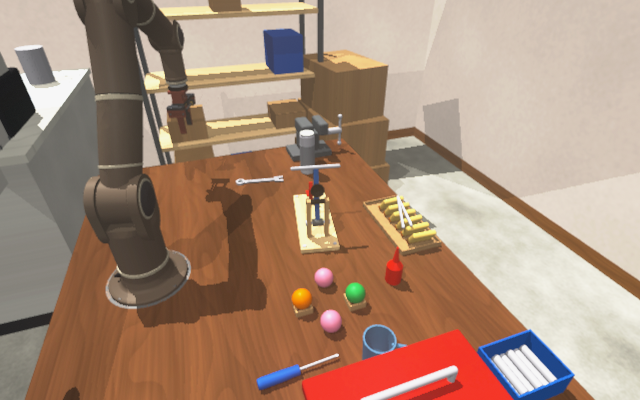

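The top view shows the catapult board from about (262,195) to (355,215), with the red catch at (275,195), the crossbar at (319,190) and the hinge end on the right. There are four balls: orange at (408,251), which is the only orange one and sits on a stand; green at (416,211) on the other stand; and pink look-alikes at (389,226) and (431,237). In the side view the orange ball is at (302,299).

```bash
cat > h.py <<'E'
import numpy as np,cv2
def load(n):
    c=dict(np.load(n)); return c
def pts(c):
    v,u=np.mgrid[0:400,0:640]; z=c["range_z"]; K=c["camera_matrix"]
    P=np.stack([(u-K[0,2])*z/K[0,0],(v-K[1,2])*z/K[1,1],z],-1)
    return P@c["extrinsics"][:3,:3].T+c["extrinsics"][:3,3]
def ray(c,uv,h):
    d=c["extrinsics"][:3,:3]@np.linalg.solve(c["camera_matrix"],[uv[0],uv[1],1]); o=c["extrinsics"][:3,3]
    return o+d*(h-o[2])/d[2]
def hsv(c): return cv2.cvtColor(c["image"],cv2.COLOR_BGR2HSV)
E
python3 - <<'E'
from h import *
np.set_printoptions(precision=4,suppress=True)
for n in("top","side"):
    c=load(n+"0.npz");P=pts(c);H=hsv(c)
    # ball
    m=cv2.inRange(H,(8,180,150),(20,255,255)); 
    k,l,s,ce=cv2.connectedComponentsWithStats(m)
    for i in range(1,k):
        if s[i,4]>60:
            q=P[l==i]; print(n,"orange",s[i],ce[i],ray(c,ce[i],.041), "ztop",np.percentile(q[:,2],95), np.median(q,0))
            # sphere LSQ fit
            q=q[(q[:,2]>.035)&(q[:,2]<.08)]
            if len(q)>20:
                A=np.c_[2*q,np.ones(len(q))]; print("sph",np.linalg.lstsq(A,(q**2).sum(1),rcond=None)[0][:3])
    box=(P[...,0]>.3)&(P[...,0]<.8)&(P[...,1]>-.2)&(P[...,1]<.4)
    b=(box&(P[...,2]>.010)&(P[...,2]<.026)&(H[...,1]<150)&(H[...,2]>120)).astype(np.uint8)
    k,l,s,ce=cv2.connectedComponentsWithStats(b); i=1+np.argmax(s[1:,4]); print("board",s[i])
    cs,_=cv2.findContours((l==i).astype(np.uint8),0,2)
    uv=cs[0][:,0]; g=np.array([ray(c,p,.018)[:2] for p in uv]).astype(np.float32)
    r=cv2.minAreaRect(g);print(n,r);print(cv2.boxPoints(r))
    # crossbar: high, grey bright
    m=box&(P[...,2]>.235)&(P[...,2]<.285)
    q=P[m]; print("bar",len(q),q.mean(0)); u,sv,vt=np.linalg.svd(q-q.mean(0),full_matrices=False);print(vt[0],sv, np.ptp((q-q.mean(0))@vt[0]))
    # catch red
    m=box&((H[...,0]<6)|(H[...,0]>174))&(H[...,1]>150)&(P[...,1]>.05)&(P[...,2]>.09); 
    q=P[m]; print("catch",len(q),q.mean(0) if len(q) else 0)
c=load("top0.npz"); cv2.imwrite("pics/crop.png",cv2.resize(np.hstack([c["image"][150:280,250:450]]),None,fx=4,fy=4,interpolation=2))
E
```

```text
top orange [400 242  17  17 191] [408.0681 250.0419] [ 0.4097 -0.2734  0.041 ] ztop 0.0683498984877442 [ 0.4077 -0.2716  0.0586]
sph [ 0.4091 -0.2725  0.0438]
board [ 259  177   96   55 2486]
top ((0.5654116272926331, 0.09040806442499161), (0.329007625579834, 0.13140587508678436), 78.59026336669922)
[[ 0.4685 -0.0578]
 [ 0.5973 -0.0838]
 [ 0.6624  0.2387]
 [ 0.5335  0.2647]]
bar 213 [0.5555 0.0401 0.2616]
[-0.9799  0.1993 -0.0013] [0.6405 0.0903 0.0447] 0.15937395431845136
catch 11 [0.5818 0.1915 0.1009]
side orange [291 288  21  21 279] [301.5125 298.8459] [ 0.4096 -0.2725  0.041 ] ztop 0.06383592403193733 [ 0.4072 -0.2854  0.0523]
sph [ 0.4105 -0.2717  0.0402]
board [ 294  195   46   58 1183]
side ((0.5655159950256348, 0.08348717540502548), (0.33749306201934814, 0.12940053641796112), 78.65605163574219)
[[ 0.4689 -0.0692]
 [ 0.5958 -0.0947]
 [ 0.6621  0.2362]
 [ 0.5353  0.2617]]
bar 214 [0.5565 0.0379 0.2571]
[-0.9797  0.2006 -0.    ] [0.6209 0.095  0.0416] 0.1582336402721544
catch 21 [0.5859 0.1897 0.0993]
```

View pics/crop.png

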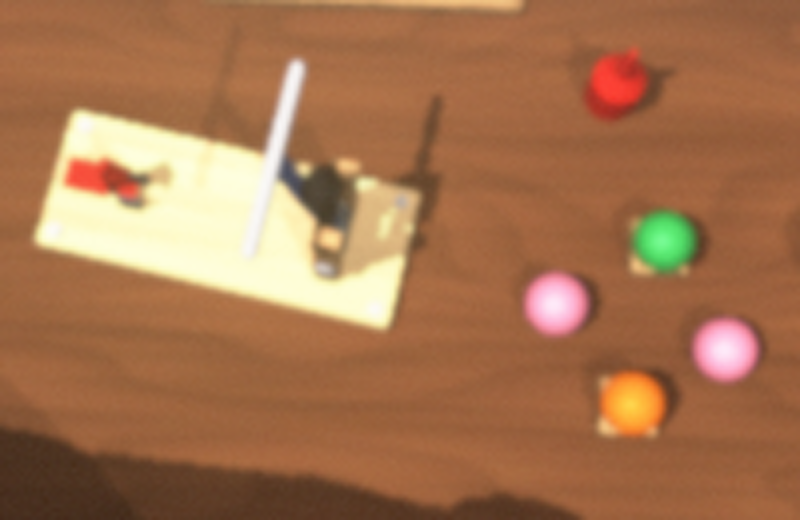

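The crop confirms it: orange ball at (633,404) on its stand, green at (664,241) on the other stand, and both pinks (557,303) and (726,350) with no stand. Orange is the one meant. With a turn of -0.085 rad the tool's x and y line up with the catapult's y and x, so I'm moving to bar_left.

Call:
carry_out --pt "0 0 -0.02 0 0 -0.085 0.06" --pt "-0.03 -0.032 -0.008 0 0 0 0.06" --pt "-0.03 -0.032 -0.008 0 0 0 0.06" --pt "-0.03 -0.032 -0.008 0 0 0 0.06" --pt "-0.03 -0.032 -0.008 0 0 0 0.06" --newtons 40

```text
time_s: 0.6
ee_pos: [0.2685, 0.4488, 0.2966]
tcp_rot: [-0.313, -3.126, 0.001]
wrist_force: [0.2, 0.2, 0.5]
width: 0.684
grip_force: 0.0
```

Call:
carry_out --pt "-0.03 -0.032 -0.005 0 0 0 0.06" --pt "-0.03 -0.032 -0.005 0 0 0 0.06" --pt "-0.03 -0.032 -0.005 0 0 0 0.06" --pt "-0.03 -0.032 -0.005 0 0 0 0.06" --pt "-0.03 -0.032 -0.004 0 0 0 0.06"

```text
time_s: 1.1
ee_pos: [0.3836, 0.2622, 0.3208]
tcp_rot: [-0.313, -3.126, -0.0]
wrist_force: [0.2, 0.6, 0.1]
width: 0.685
grip_force: 0.0
```

Call:
carry_out --pt "-0.03 -0.032 0 0 0 0 0.06" --pt "-0.03 -0.032 0 0 0 0 0.06" --pt "-0.03 -0.032 0 0 0 0 0.06" --pt "-0.03 -0.032 0 0 0 0 0.06" --pt "0 0 0 0 0 0 0.06"

```text
time_s: 1.6
ee_pos: [0.4774, 0.1089, 0.3207]
tcp_rot: [0.326, 3.123, -0.003]
wrist_force: [-0.7, 0.6, 0.3]
width: 0.682
grip_force: 0.0
```

```bash
cat >> h.py <<'E'
from scipy.spatial.transform import Rotation as Ro
ex=np.array([.1985,.980]);ey=np.array([-.980,.1985]);O=np.array([.5654,.0904])
def st():
    from rig import get_state
    s=get_state();d=s["ee_pos"][:2]-O;R=Ro.from_rotvec(s["tcp_rot"]).as_matrix()
    print("t",s["time_s"],"cat xyz mm",np.round(1e3*np.array([d@ex,d@ey,s["ee_pos"][2]]),1),"yaw err",np.arctan2(*(R[:2,1]@np.c_[ey,ex])),"z",R[:,2].round(3),"F",s["wrist_force"].round(2),s["width"],s["grip_force"])
E
python3 -c "from h import *;st()"
```

```text
t 1.6 cat xyz mm [  0.6  89.9 320.7] yaw err -0.008303160553264152 z [ 0.001 -0.002 -1.   ] F [-0.72  0.57  0.28] 0.6821876030746535 0.0
```

Call:
carry_out --pt "-0.022 -0.026 0 0 0 0 0.06" --pt "-0.023 -0.0255 0 0 0 -0.008 0.06" --pt "0 0 0.02 0 0 0 0.06" --pt "0 0 0.02 0 0 0 0.06" --pt "0 0 0.019 0 0 0 0.06"

```text
time_s: 2.1
ee_pos: [0.5088, 0.0556, 0.2606]
tcp_rot: [-0.301, -3.126, -0.0]
wrist_force: [-0.7, -0.2, -0.3]
width: 0.685
grip_force: 0.0
```

```bash
python3 - <<'E'
from h import *;from rig import *
st()
a=capture("side")["image"][120:270,240:400];b=capture("top")["image"][130:240,240:400]
cv2.imwrite("pics/g1.png",np.vstack([cv2.resize(a,(480,330)),cv2.resize(b,(480,260))]))
E
```

```text
t 2.1 cat xyz mm [-45.3  48.6 260.6] yaw err 0.007877434929313741 z [-0.001  0.    -1.   ] F [-0.72 -0.21 -0.33] 0.6853622431125536 0.0
```

View pics/g1.png

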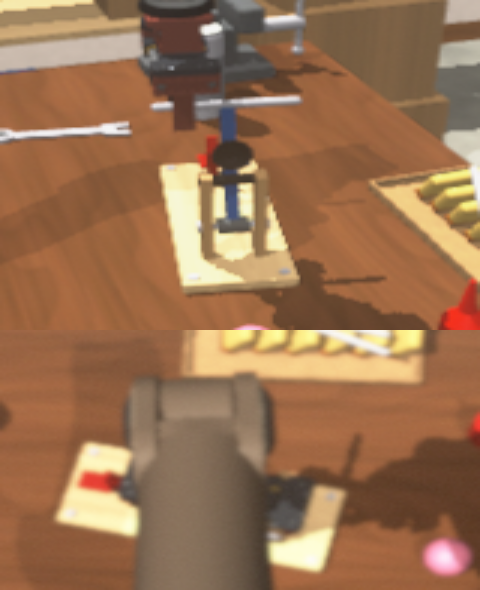

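The crop is ambiguous: the bar line at about (225,103) seems to pass in front of the finger at (183,110). I'm checking with depth.

```bash
python3 - <<'E'
from h import *;from rig import *
st();c=capture("side");P=pts(c)
d=P[...,:2]-O; X=d@ex*1e3;Y=d@ey*1e3;Z=P[...,2]*1e3
K=c["camera_matrix"];E=np.linalg.inv(c["extrinsics"])
def pr(x,y,z):
    p=np.r_[O+x*ex+y*ey,z];q=E[:3,:3]@p+E[:3,3];return (K@q/q[2])[:2].round().astype(int)
print("bar_left",pr(-.051,.045,.259),"bar ends",pr(-.051,.08,.259),pr(-.051,-.08,.259))
u,v=pr(-.051,.045,.259)
for n,A in(("X",X),("Y",Y),("Z",Z)): print(n);print(A[v-8:v+12:1,u-7:u+8:2].astype(int))
cv2.imwrite("pics/g2.png",cv2.resize(c["image"][130:200,265:365],(800,560),interpolation=cv2.INTER_CUBIC))
E
```

```text
t 2.2 cat xyz mm [-45.5  49.9 259.3] yaw err 0.008564168687648845 z [-0.005 -0.001 -1.   ] F [-0.66 -0.33  0.14] 0.685704036758901 0.0
bar_left [301 168] bar ends [290 169] [340 166]
X
[[-127 -127 -130 -128 -127 -125 -130 -129]
 [-127 -125 -125 -128 -128 -127 -127 -128]
 [-127 -128 -127 -127 -124 -129 -127 -130]
 [-125 -128 -131 -126 -129 -128 -127 -127]
 [-128 -127  -88  -90  -91  -90  353  347]
 [ 448  -18  -89  -92  -89  -89  354  349]
 [ 438  -17  -88  -88  -92  -89  352  -45]
 [ -47  -46  -85  -89  -90  -88  -48  -49]
 [ -49  -51  -87  -87  -87  -85  -55  -51]
 [ -53  -54  -92  -86  -88  -89  -55  -53]
 [ -54  -54  -88  -87  -88  -89  353  353]
 [ 393  392  -86  -89  -87  -86  361  355]
 [ 386  389  -85  -89  -89  -85  352  347]
 [ 371  367  -87  -86  -86  -83  350  352]
 [ 369  364  -86  -80  -86  -85  354  351]
 [ 360  360  -86  -84  -86  -82  351  353]
 [ 342  348  -85  -89  -83  -84  344  340]
 [ 346  335  -84  -86  -86  -84  333  331]
 [ 329  334  -87  -85  -89  -86  325  320]
 [ 321  317  -84  -85  -86  -84  316  314]]
Y
[[ 69  64  58  52  46  40  35  29]
 [ 70  64  58  52
[... 651 characters left out ...]
[[329 329 330 329 327 326 328 327]
 [326 325 324 326 325 324 323 323]
 [323 323 322 321 319 322 320 322]
 [318 320 321 318 319 318 317 317]
 [317 316 294 295 295 294  52  54]
 [  0 253 291 292 291 290  46  48]
 [  0 249 288 287 289 286  42 261]
 [262 261 282 284 284 283 260 260]
 [260 260 280 280 279 277 260 258]
 [259 258 279 275 276 276 257 255]
 [255 255 273 272 272 272  21  21]
 [ -1  -2 269 270 269 267  12  14]
 [ -3  -5 265 267 266 263  12  14]
 [  0   1 262 261 261 259   8   6]
 [ -4  -1 258 255 257 256   0   1]
 [ -3  -4 255 253 254 251  -3  -4]
 [  1  -2 251 252 248 249  -3  -2]
 [ -5   0 246 247 247 245  -2  -1]
 [ -1  -4 245 243 245 242  -2   0]
 [ -1   0 239 239 239 238  -2  -2]]
```

View pics/g2.png

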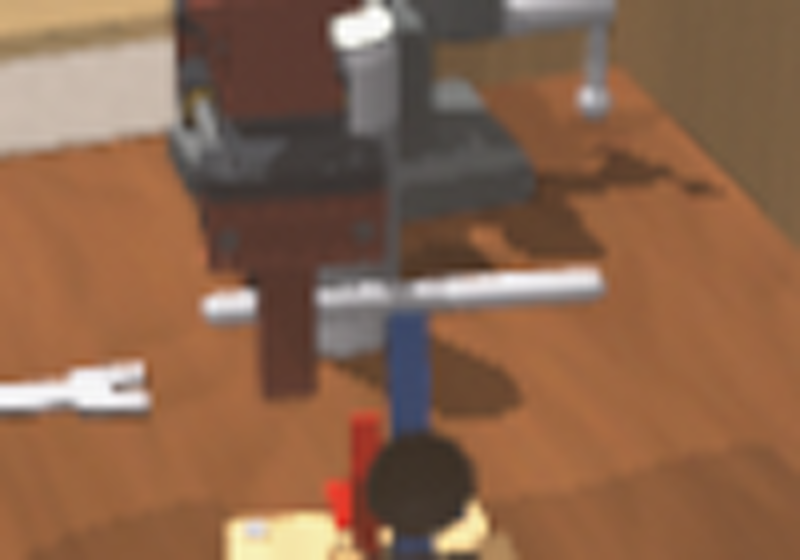

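The zoom shows the near finger at (285,330) covering the bar, so the fingers straddle it. Closing now.

Call:
carry_out --pt "0 -0.003 0 0 0 0.008 0.04" --pt "0 0 0 0 0 0 0.02" --pt "0 0 0 0 0 0 0.0" --pt "0 0 0 0 0 0 0.0" --pt "0 0 0 0 0 0 0.0" --newtons 40

```text
time_s: 2.75
ee_pos: [0.5087, 0.0524, 0.262]
tcp_rot: [0.313, 3.125, 0.001]
wrist_force: [0.1, 0.2, -0.6]
width: 0.265
grip_force: 0.0
```

```bash
python3 -c "from h import *;st()"
```

```text
t 2.75 cat xyz mm [-48.5  48.  262. ] yaw err 0.00016498143847508165 z [ 0.001  0.    -1.   ] F [ 0.05  0.24 -0.65] 0.26547060670561734 0.0
```

Call:
carry_out --pt "0 0 0 0 0 0 0.0" --pt "0 0 0 0 0 0 0.0" --pt "0 0 0 0 0 0 0.0"

```text
time_s: 3.05
ee_pos: [0.5088, 0.0533, 0.2618]
tcp_rot: [0.312, 3.126, 0.002]
wrist_force: [0.7, 4.6, 1.6]
width: 0.127
grip_force: 40.0
```

```bash
python3 - <<'E'
from h import *
st()
t=np.linspace(1.31,-.03,29)
x=-100+190*np.cos(t);z=75+190*np.sin(t)
print(np.c_[t,x,z,np.r_[0,np.diff(x)],np.r_[0,-np.diff(z)]].round(3))
E
```

```text
t 3.05 cat xyz mm [-47.6  48.1 261.8] yaw err 0.000890523391618221 z [ 0.001  0.001 -1.   ] F [0.68 4.58 1.63] 0.12747617693180968 40.00045716762543
[[ 1.31000e+00 -5.10080e+01  2.58575e+02  0.00000e+00  0.00000e+00]
 [ 1.26200e+00 -4.22830e+01  2.56021e+02  8.72600e+00  2.55400e+00]
 [ 1.21400e+00 -3.36890e+01  2.53053e+02  8.59400e+00  2.96800e+00]
 [ 1.16600e+00 -2.52470e+01  2.49677e+02  8.44200e+00  3.37600e+00]
 [ 1.11900e+00 -1.69760e+01  2.45901e+02  8.27100e+00  3.77600e+00]
 [ 1.07100e+00 -8.89500e+00  2.41733e+02  8.08100e+00  4.16700e+00]
 [ 1.02300e+00 -1.02300e+00  2.37184e+02  7.87200e+00  4.54900e+00]
 [ 9.75000e-01  6.62200e+00  2.32263e+02  7.64500e+00  4.92100e+00]
 [ 9.27000e-01  1.40230e+01  2.26983e+02  7.40100e+00  5.28100e+00]
 [ 8.79000e-01  2.11630e+01  2.21354e+02  7.14000e+00  5.62900e+00]
 [ 8.31000e-01  2.80260e+01  2.15390e+02  6.86300e+00  5.96400e+00]
 [ 7.84000e-01  3.45950e+01  2.09105e+02  6.57000e+00  6.28500e+00]
 [ 7.36000e-01  4.08570e+01  2.02512e+02  6.26100e+00  6.59200e+00]
 [ 6.88000e-01  4.67960e+01  1.95628e+02  5.93900e+00  6.88400e+00]
[... 321 characters left out ...]
0e+00  8.09600e+00]
 [ 4.01000e-01  7.49490e+01  1.49114e+02  3.74600e+00  8.28400e+00]
 [ 3.53000e-01  7.82940e+01  1.40660e+02  3.34500e+00  8.45400e+00]
 [ 3.05000e-01  8.12310e+01  1.32056e+02  2.93700e+00  8.60500e+00]
 [ 2.57000e-01  8.37530e+01  1.23320e+02  2.52200e+00  8.73500e+00]
 [ 2.09000e-01  8.58540e+01  1.14475e+02  2.10100e+00  8.84600e+00]
 [ 1.61000e-01  8.75300e+01  1.05538e+02  1.67600e+00  8.93600e+00]
 [ 1.14000e-01  8.87760e+01  9.65320e+01  1.24600e+00  9.00600e+00]
 [ 6.60000e-02  8.95900e+01  8.74770e+01  8.14000e-01  9.05500e+00]
 [ 1.80000e-02  8.99700e+01  7.83930e+01  3.80000e-01  9.08400e+00]
 [-3.00000e-02  8.99150e+01  6.93010e+01 -5.50000e-02  9.09200e+00]]
```

Call:
carry_out --pt "0 0.0087 0.0026 0 0 0 0" --pt "0 0.0086 0.003 0 0 0 0" --pt "0 0.0084 0.0034 0 0 0 0" --pt "0 0.0083 0.0038 0 0 0 0" --pt "0 0.0081 0.0042 0 0 0 0"

```text
time_s: 3.55
ee_pos: [0.5169, 0.0932, 0.2449]
tcp_rot: [-0.314, -3.126, 0.002]
wrist_force: [-3.1, -0.4, 5.8]
width: 0.122
grip_force: 40.0
```

```bash
python3 -c "from h import *;st()"
```

```text
t 3.55 cat xyz mm [ -6.9  48.1 244.9] yaw err -0.00026819003741827553 z [-0.    -0.001 -1.   ] F [-3.14 -0.42  5.79] 0.12199846804982278 39.997626543045044
```

Call:
carry_out --pt "0 0.0079 0.0045 0 0 0 0" --pt "0 0.0076 0.0049 0 0 0 0" --pt "0 0.0074 0.0053 0 0 0 0" --pt "0 0.0071 0.0056 0 0 0 0" --pt "0 0.0069 0.006 0 0 0 0"

```text
time_s: 4.05
ee_pos: [0.5242, 0.1297, 0.2176]
tcp_rot: [-0.314, -3.125, 0.001]
wrist_force: [-1.0, -3.5, 0.7]
width: 0.123
grip_force: 40.0
```

Call:
carry_out --pt "0 0.0066 0.0063 0 0 0 0" --pt "0 0.0063 0.0066 0 0 0 0" --pt "0 0.0059 0.0069 0 0 0 0" --pt "0 0.0056 0.0072 0 0 0 0" --pt "0 0.0053 0.0074 0 0 0 0"

```text
time_s: 4.55
ee_pos: [0.5301, 0.1587, 0.1831]
tcp_rot: [-0.314, -3.125, 0.001]
wrist_force: [-0.8, -5.3, 1.5]
width: 0.127
grip_force: 40.0
```

```bash
python3 -c "from h import *;st()"
```

```text
t 4.55 cat xyz mm [ 59.9  48.1 183.1] yaw err -0.00043254707719432784 z [-0.001 -0.001 -1.   ] F [-0.82 -5.33  1.47] 0.12657494701049538 40.00046253204346
```

Call:
carry_out --pt "0 0.0049 0.0077 0 0 0 0" --pt "0 0.0045 0.0079 0 0 0 0" --pt "0 0.0041 0.0081 0 0 0 0" --pt "0 0.0037 0.0083 0 0 0 0" --pt "0 0.0033 0.0085 0 0 0 0"

```text
time_s: 5.05
ee_pos: [0.5342, 0.1792, 0.1427]
tcp_rot: [-0.314, -3.126, 0.0]
wrist_force: [-2.5, -3.6, 4.4]
width: 0.124
grip_force: 40.0
```

Call:
carry_out --pt "0 0.0029 0.0086 0 0 0 0" --pt "0 0.0025 0.0087 0 0 0 0" --pt "0 0.0021 0.0088 0 0 0 0" --pt "0 0.0017 0.009 0 0 0 0"

```text
time_s: 5.45
ee_pos: [0.5362, 0.1888, 0.1078]
tcp_rot: [0.313, 3.126, 0.001]
wrist_force: [-2.5, -3.5, 6.1]
width: 0.127
grip_force: 40.0
```

```bash
python3 -c "from h import *;st()"
```

```text
t 5.45 cat xyz mm [ 90.6  48.1 107.8] yaw err 0.00029314557222970766 z [ 0.     0.001 -1.   ] F [-2.46 -3.49  6.1 ] 0.1274095146546555 40.00176250934601
```

Call:
carry_out --pt "0 0.0012 0.009 0 0 0 0" --pt "0 0.0008 0.009 0 0 0 0" --pt "0 0.0003 0.007 0 0 0 0" --pt "0 0 0.005 0 0 0 0" --pt "0 0 0.003 0 0 0 0"

```text
time_s: 5.95
ee_pos: [0.5369, 0.1922, 0.0751]
tcp_rot: [0.312, 3.125, 0.004]
wrist_force: [-1.4, 0.1, 6.3]
width: 0.127
grip_force: 40.0
```

Call:
carry_out --pt "0 0 0.001 0 0 0 0" --pt "0 0 0 0 0 0 0"

```text
time_s: 6.15
ee_pos: [0.5369, 0.1921, 0.0743]
tcp_rot: [0.312, 3.125, 0.004]
wrist_force: [-2.1, 0.3, 6.9]
width: 0.123
grip_force: 40.0
```

```bash
cat > look.py <<'E'
from h import *;from rig import *
import sys
st();c=capture("side");P=pts(c);H=hsv(c)
d=P[...,:2]-O; X=d@ex*1e3;Y=d@ey*1e3;Z=P[...,2]*1e3
m=((H[...,0]<6)|(H[...,0]>174))&(H[...,1]>170)&(abs(Y)<22)&(X>70)&(X<190)&(Z>50)&(Z<130)
for a,b in((60,75),(75,85),(85,95),(95,105),(105,118)):
    k=m&(Z>a)&(Z<=b);print("catch z",a,b,k.sum(),np.median(X[k]) if k.any() else None)
m=(abs(X-92)<18)&(Y<-20)&(Y>-78)&(Z>45)&(Z<100);print("bar right",m.sum(),np.median(X[m]),np.median(Z[m]),np.percentile(Z[m],90))
if len(sys.argv)>1: cv2.imwrite(sys.argv[1],cv2.resize(c["image"][150:230,265:365],(750,600),interpolation=cv2.INTER_CUBIC))
E
python3 look.py pics/k1.png
```

```text
t 6.15 cat xyz mm [94.1 48.1 74.3] yaw err 0.0009249945630453697 z [ 0.001  0.002 -1.   ] F [-2.08  0.35  6.85] 0.1230858738058682 40.00104546546936
catch z 60 75 1 94.03060285233202
catch z 75 85 2 103.22614664296933
catch z 85 95 10 106.20583935011271
catch z 95 105 7 114.8735701743715
catch z 105 118 0 None
bar right 47 87.58012650531136 80.23051083148103 82.9511229824803
```

View pics/k1.png

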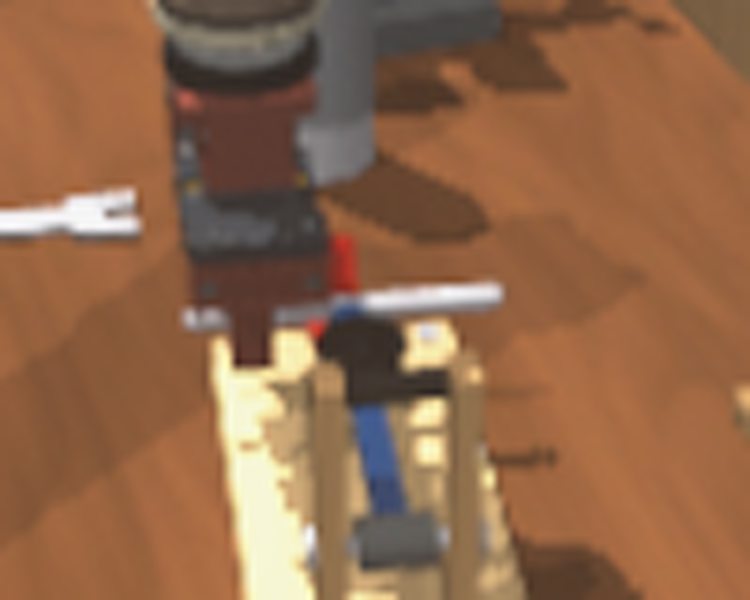

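The bar (about (190,320) to (500,293) in the crop) is on the catch slope. The catch at (342,262) still reads tipped (X about 115 against 101 when closed), so it hasn't clicked. I'm drawing a little further.

Call:
carry_out --pt "0 0 0.0015 0 0 0 0" --pt "0 0 0.0015 0 0 0 0" --pt "0 0 0 0 0 0 0"

```text
time_s: 6.5
ee_pos: [0.5369, 0.1922, 0.0714]
tcp_rot: [0.312, 3.125, 0.004]
wrist_force: [-2.4, 0.3, 7.0]
width: 0.126
grip_force: 40.0
```

```bash
python3 look.py
```

```text
t 6.5 cat xyz mm [94.1 48.1 71.4] yaw err 0.001011366121280273 z [ 0.001  0.002 -1.   ] F [-2.45  0.35  6.96] 0.12604579225536658 40.000834465026855
catch z 60 75 0 None
catch z 75 85 1 100.99658567064881
catch z 85 95 10 104.14403754151297
catch z 95 105 10 112.27947860054627
catch z 105 118 0 None
bar right 49 88.43408360231135 77.07453936278597 80.14092062827989
```

Call:
carry_out --pt "0 0 0.0015 0 0 0 0" --pt "0 0 0.0015 0 0 0 0" --pt "0 0 0 0 0 0 0"

```text
time_s: 6.85
ee_pos: [0.5369, 0.1922, 0.0683]
tcp_rot: [0.312, 3.125, 0.004]
wrist_force: [-1.3, 0.8, 5.7]
width: 0.12
grip_force: 40.0
```

```bash
python3 look.py pics/k2.png; python3 - <<'E'
from h import *
from rig import *
# catch red pixel centroid (upper part) in closed vs now, side view + top view
for n in("side","top"):
    for c in (load(n+"0.npz"),capture(n)):
        H=hsv(c);m=((H[...,0]<6)|(H[...,0]>174))&(H[...,1]>170)&(H[...,2]>100)
        sl=(slice(170,215),slice(295,330)) if n=="side" else (slice(180,210),slice(255,300))
        v,u=np.nonzero(m[sl]);print(n,len(u),u.min()+sl[1].start,u.max()+sl[1].start,v.min()+sl[0].start,v.max()+sl[0].start,u.mean(),v.mean())
E
```

```text
t 6.85 cat xyz mm [94.1 48.1 68.3] yaw err 0.0009769097911353304 z [ 0.001  0.002 -1.   ] F [-1.27  0.75  5.74] 0.120290184310786 40.00102937221527
catch z 60 75 0 None
catch z 75 85 0 None
catch z 85 95 11 93.94212958811137
catch z 95 105 9 103.04720113972863
catch z 105 118 3 111.79500993534978
bar right 47 88.26398396469666 74.15107021505507 77.60625934508452
side 51 306 312 182 198 14.03921568627451 19.607843137254903
side 22 309 312 182 189 15.772727272727273 15.681818181818182
top 71 267 283 191 197 19.098591549295776 13.971830985915492Traceback (most recent call last):
  File "<stdin>", line 8, in <module>
    return umr_minimum(a, axis, None, out, keepdims, initial, where)
ValueError: zero-size array to reduction operation minimum which has no identity
```

The catch clicked back: X went from 112 to 103, its top is at row 182 as when closed, and the force dropped. Now easing off slowly.

Call:
carry_out --pt "0 0 -0.001 0 0 0 0" --pt "0 0 -0.001 0 0 0 0" --pt "0 0 -0.001 0 0 0 0" --pt "0 0 -0.001 0 0 0 0" --pt "0 0 0 0 0 0 0"

```text
time_s: 7.5
ee_pos: [0.5368, 0.1921, 0.0711]
tcp_rot: [0.311, 3.125, 0.002]
wrist_force: [3.9, 4.4, -13.2]
width: 0.127
grip_force: 40.0
```

```bash
python3 look.py
```

```text
t 7.5 cat xyz mm [94.  48.2 71.1] yaw err 0.0013672391380032053 z [ 0.001  0.001 -1.   ] F [  3.89   4.35 -13.18] 0.12651736454689116 39.99773383140564
catch z 60 75 0 None
catch z 75 85 1 96.34628373083264
catch z 85 95 10 95.16527788648257
catch z 95 105 10 101.67721675713335
catch z 105 118 3 110.7823806687133
bar right 47 88.2747878822462 76.52999887833222 79.39227254429105
```

The wrist now reads -13 N, so the bar is held under the hook. I'll relax to zero load before opening.

Call:
carry_out --pt "0 0 0.0007 0 0 0 0" --pt "0 0 0 0 0 0 0"

```text
time_s: 7.75
ee_pos: [0.5368, 0.1921, 0.071]
tcp_rot: [0.311, 3.125, 0.003]
wrist_force: [3.7, 6.2, -9.1]
width: 0.128
grip_force: 40.0
```

Call:
carry_out --pt "0 -0.0005 0.0012 0 0 0 0" --pt "0 0 0 0 0 0 0"

```text
time_s: 7.95
ee_pos: [0.5369, 0.1921, 0.0707]
tcp_rot: [0.311, 3.125, 0.004]
wrist_force: [0.8, 5.4, -1.2]
width: 0.126
grip_force: 40.0
```

Call:
carry_out --pt "0 0 0 0 0 0 0" --pt "0 0 0 0 0 0 0" --newtons 5

```text
time_s: 8.15
ee_pos: [0.5369, 0.192, 0.0708]
tcp_rot: [0.311, 3.125, 0.004]
wrist_force: [0.5, 6.0, 0.4]
width: 0.136
grip_force: 5.0
```

Call:
carry_out --pt "0 0 0 0 0 0 0.018" --pt "0 0 0 0 0 0 0.03" --pt "0 0 0 0 0 0 0.04" --pt "0 0 0 0 0 0 0.045"

```text
time_s: 8.55
ee_pos: [0.5364, 0.1893, 0.0703]
tcp_rot: [-0.314, -3.126, 0.001]
wrist_force: [1.0, -0.1, -0.6]
width: 0.439
grip_force: 0.0
```

```bash
python3 look.py
```

```text
t 8.55 cat xyz mm [91.2 48.1 70.3] yaw err -0.000453724657054646 z [-0. -0. -1.] F [ 1.03 -0.15 -0.64] 0.43925512601582445 0.0
catch z 60 75 0 None
catch z 75 85 1 94.87224541326302
catch z 85 95 7 97.16257020197828
catch z 95 105 9 99.6376326236059
catch z 105 118 2 106.08326013750164
bar right 47 89.5233052806811 75.61892550549621 79.1308368882512
```

The arm stays hooked with the fingers open. Lifting straight up and heading for the ball.

Call:
carry_out --pt "0 0 -0.015 0 0 0 0.05" --pt "0 0 -0.03 0 0 0 0.05" --pt "0 0 -0.04 0 0 0 0.06" --pt "0 0 -0.045 0 0 0 0.087" --pt "0 -0.01 -0.045 0 0 0 0.087"

```text
time_s: 9.1
ee_pos: [0.5341, 0.1808, 0.2481]
tcp_rot: [0.311, 3.126, 0.001]
wrist_force: [0.5, 1.2, 0.9]
width: 0.806
grip_force: 0.0
```

Call:
carry_out --pt "0.003 -0.04 -0.02 0 0 0 0.087" --pt "0.003 -0.043 0 0 0 0 0.087" --pt "0.003 -0.043 0 0 0 0 0.087" --pt "0.003 -0.043 0 0 0 0 0.087" --pt "0.003 -0.043 0 0 0 0 0.087"

```text
time_s: 9.6
ee_pos: [0.4769, -0.0266, 0.2667]
tcp_rot: [0.314, 3.125, 0.001]
wrist_force: [1.1, -0.8, -0.0]
width: 0.988
grip_force: 0.0
```

Call:
carry_out --pt "0.003 -0.043 0 0 0 0 0.087" --pt "0.003 -0.043 0 0 0 0 0.087" --pt "0.003 -0.043 0 0 0 0 0.087" --pt "0.003 -0.043 0.01 0 0 0 0.087" --pt "0.003 -0.043 0.02 0 0 0 0.087"

```text
time_s: 10.1
ee_pos: [0.4204, -0.2346, 0.2374]
tcp_rot: [0.313, 3.121, 0.0]
wrist_force: [0.7, 0.0, -0.4]
width: 0.995
grip_force: 0.0
```

```bash
cat >look2.py <<'E'
from h import *;from rig import *
np.set_printoptions(precision=4,suppress=True)
st()
for n in("side","top"):
    c=capture(n);H=hsv(c)
    for nm,lo,hi in(("orange",(8,180,120),(20,255,255)),("green",(50,150,60),(75,255,255))):
        m=cv2.inRange(H,lo,hi);k,l,s,ce=cv2.connectedComponentsWithStats(m);
        for i in range(1,k):
            if s[i,4]>40: p=ray(c,ce[i],.041);print(n,nm,s[i],p,"cat",(p[:2]-O)@np.c_[ex,ey])
    np.savez(n+"1.npz",**c); cv2.imwrite(f"pics/{n}1.png",c["image"])
E
python3 look2.py; python3 look.py|tail -6
```

```text
t 10.1 cat xyz mm [-347.3   77.6  237.4] yaw err 4.9830519251927286e-05 z [ 0.005 -0.    -1.   ] F [ 0.73  0.01 -0.4 ] 0.9952046298506757 0.0
side orange [291 288  21  21 287] [ 0.4099 -0.2735  0.041 ] cat [-0.3875  0.0802]
side green [347 283  17  15 187] [ 0.5591 -0.2916  0.041 ] cat [-0.3756 -0.0697]
catch z 60 75 0 None
catch z 75 85 0 None
catch z 85 95 0 None
catch z 95 105 0 None
catch z 105 118 0 None
bar right 48 88.41861700625334 75.89558072193208 80.6987272387194
```

Call:
carry_out --pt "0.003 -0.025 0 0 0 0 0.087" --pt "0 -0.0145 0.02 0 0 0 0.087" --pt "0 0 0.04 0 0 0 0.087" --pt "0 0 0.04 0 0 0 0.087" --pt "0 0 0 0 0 0 0.087" --newtons 15

```text
time_s: 10.75
ee_pos: [0.408, -0.268, 0.1325]
tcp_rot: [-0.31, -3.12, -0.004]
wrist_force: [-0.6, -0.2, -0.0]
width: 0.989
grip_force: 0.0
```

```bash
python3 look2.py
```

```text
t 10.75 cat xyz mm [-382.5   83.1  132.5] yaw err 0.001664469310690515 z [-0.006  0.003 -1.   ] F [-0.57 -0.2  -0.  ] 0.9892609093563037 0.0
side orange [291 290  21  19 272] [ 0.4082 -0.2756  0.041 ] cat [-0.3899  0.0814]
side green [346 283  18  16 208] [ 0.5567 -0.2923  0.041 ] cat [-0.3768 -0.0674]
top green [410 204  13  13 107] [ 0.5547 -0.3023  0.041 ] cat [-0.3869 -0.0674]
```

Call:
carry_out --pt "-0.002 -0.0045 0.03 0 0 0 0.087" --pt "0 0 0.03 0 0 0 0.087" --pt "0 0 0.02 0 0 0 0.087" --pt "0 0 0.005 0 0 0 0.087" --pt "0 0 0 0 0 0 0.087"

```text
time_s: 11.35
ee_pos: [0.4117, -0.2757, 0.0519]
tcp_rot: [0.312, 3.124, -0.0]
wrist_force: [0.4, -0.4, 1.4]
width: 0.992
grip_force: 0.0
```

```bash
python3 -c "from h import *;st()"
```

```text
t 11.35 cat xyz mm [-389.2   77.9   51.9] yaw err 0.0006059783352000682 z [ 0.002 -0.    -1.   ] F [ 0.43 -0.37  1.45] 0.991567887739039 0.0
```

Call:
carry_out --pt "0.0025 0.0015 0.005 0 0 0 0.087" --pt "0 0 0 0 0 0 0.06" --pt "0 0 0 0 0 0 0.04" --pt "0 0 0 0 0 0 0.03" --pt "0 0 0 0 0 0 0.03" --newtons 15

```text
time_s: 11.85
ee_pos: [0.4088, -0.2722, 0.0457]
tcp_rot: [-0.313, -3.126, -0.004]
wrist_force: [2.7, 12.7, 6.3]
width: 0.663
grip_force: 6.3
```

Call:
carry_out --pt "0 0 0 0 0 0 0.03" --pt "0 0 0 0 0 0 0.03"

```text
time_s: 12.05
ee_pos: [0.4091, -0.2707, 0.0455]
tcp_rot: [-0.31, -3.126, -0.007]
wrist_force: [1.5, 8.6, 5.2]
width: 0.631
grip_force: 15.0
```

```bash
python3 -c "from h import *;st()"
```

```text
t 12.05 cat xyz mm [-384.9   81.5   45.5] yaw err 0.0020385946753167456 z [-0.     0.004 -1.   ] F [1.51 8.59 5.2 ] 0.631005616162475 15.000642389059067
```

Call:
carry_out --pt "0 0 -0.01 0 0 0 0.03" --pt "0 0 -0.03 0 0 0 0.03" --pt "0 0 -0.04 0 0 0 0.03" --pt "0 0 -0.045 0 0 0 0.03" --pt "0 0 -0.045 0 0 0 0.03"

```text
time_s: 12.55
ee_pos: [0.4076, -0.2741, 0.2174]
tcp_rot: [-0.315, -3.125, 0.001]
wrist_force: [1.2, -0.3, -1.0]
width: 0.63
grip_force: 15.0
```

```bash
python3 look2.py; python3 - <<'E'
from h import *
# cocked cup & bar from top view
for n in("top","side"):
    c=load(n+"1.npz");H=hsv(c);P=pts(c);d=P[...,:2]-O;X=d@ex*1e3;Y=d@ey*1e3;Z=P[...,2]*1e3
    m=(H[...,2]<75)&(abs(X-20)<45)&(abs(Y)<40)&(Z>70)&(Z<130)
    k,l,s,ce=cv2.connectedComponentsWithStats(m.astype(np.uint8));i=1+np.argmax(s[1:,4]) if k>1 else 0
    p=ray(c,ce[i],.10);print(n,"cup",s[i],ce[i],(p[:2]-O)@np.c_[ex,ey]*1e3,np.median(X[l==i]),np.median(Y[l==i]),np.percentile(Z[l==i],[10,50,90]))
    e=((Z>92)&(Z<112)&(abs(X-20)<40)&(abs(Y)<35));print("rimpts",e.sum(),X[e].min(),X[e].max(),Y[e].min(),Y[e].max(),X[e].mean(),Y[e].mean())
    m=(abs(X-90)<15)&(abs(Y)<85)&(abs(Y)>20)&(Z>60)&(Z<95);print("bar",m.sum(),X[m].mean(),Y[m].min(),Y[m].max(),Z[m].mean())
    m=((H[...,0]<6)|(H[...,0]>174))&(H[...,1]>170)&(abs(Y)<25)&(X>70)&(X<190)&(Z>30)&(Z<125);print("catch",m.sum(),X[m].min(),Y[m].mean())
a=load("top1.npz")["image"][150:240,240:380];b=load("side1.npz")["image"][150:260,265:365]
cv2.imwrite("pics/m1.png",np.hstack([cv2.resize(a,(480,310)),cv2.resize(b,(282,310))]))
E
```

```text
t 12.55 cat xyz mm [-388.5   82.3  217.4] yaw err -0.0013073507307549037 z [-0.001 -0.001 -1.   ] F [ 1.21 -0.28 -1.05] 0.6297120482362338 14.999687522649765
side green [346 283  18  16 210] [ 0.5567 -0.2927  0.041 ] cat [-0.3771 -0.0675]
top green [410 204  13  12 106] [ 0.5554 -0.3022  0.041 ] cat [-0.3867 -0.0682]
top cup [296 196   1   2   2] [296.  196.5] [33.3607764   1.57989575] 34.544906798080575 -0.23239982425734562 [92.07492707 92.08023803 92.08554899]
rimpts 68 -2.347659486799102 41.917593288159786 -22.83922802468098 21.080644745534137 21.213785093101052 -3.7872433648129173
bar 115 89.52378090486503 -79.00927292446814 78.46353978215356 79.30555383155792
catch 63 95.88238692794988 1.256483766342975
side cup [315 194   3   6  16] [316.     196.8125] [ 16.50487458 -11.99078392] 32.936383195349435 -13.975626313881563 [ 86.37953066  94.34691105 101.81808376]
rimpts 22 -0.04695118657152859 39.44421228143294 -24.603221825832847 -6.265177282044025 22.008427969900907 -16.65794576876357
bar 49 89.03736438682257 -79.60719408092474 -20.977702528712 75.44074093400873Traceback (most recent call last):
  File "<stdin>", line 10, in <module>
    return umr_minimum(a, axis, None, out, keepdims, initial, where)
ValueError: zero-size array to reduction operation minimum which has no identity
```

Call:
carry_out --pt "-0.004 0.02 -0.03 0 0 0 0.03" --pt "-0.008 0.038 -0.02 0 0 0 0.03" --pt "-0.008 0.038 -0.005 0 0 0 0.03" --pt "-0.008 0.038 0 0 0 0 0.03" --pt "-0.008 0.038 0 0 0 0 0.03"

```text
time_s: 13.15
ee_pos: [0.4781, -0.111, 0.2705]
tcp_rot: [0.314, 3.125, 0.0]
wrist_force: [1.3, -0.4, -0.3]
width: 0.631
grip_force: 15.0
```

Call:
carry_out --pt "-0.008 0.04 0 0 0 0 0.03" --pt "-0.008 0.04 0 0 0 0 0.03" --pt "-0.008 0.04 0 0 0 0 0.03" --pt "-0.008 0.04 0 0 0 0 0.03" --pt "-0.008 0.04 0 0 0 0 0.03"

```text
time_s: 13.65
ee_pos: [0.557, 0.0771, 0.27]
tcp_rot: [-0.314, -3.125, 0.001]
wrist_force: [-0.6, -0.5, -0.6]
width: 0.628
grip_force: 15.0
```

Call:
carry_out --pt "-0.006 0.03 0 0 0 0 0.03" --pt "0 0.01 0.01 0 0 0 0.03" --pt "0 0 0.02 0 0 0 0.03" --pt "0 0 0.02 0 0 0 0.03" --pt "0 0 0 0 0 0 0.03"

```text
time_s: 14.15
ee_pos: [0.5685, 0.1124, 0.2173]
tcp_rot: [-0.315, -3.121, 0.005]
wrist_force: [-0.2, -0.3, -1.5]
width: 0.629
grip_force: 15.0
```

```bash
python3 look2.py
```

```text
t 14.15 cat xyz mm [ 22.2   1.4 217.3] yaw err -0.0012001064814993222 z [-0.005 -0.002 -1.   ] F [-0.16 -0.25 -1.45] 0.6286387012478064 14.99983862042427
side orange [305 164   6  13  58] [0.6439 0.4057 0.041 ] cat [ 0.3245 -0.0143]
side green [346 283  18  15 210] [ 0.5572 -0.2916  0.041 ] cat [-0.3759 -0.0678]
top green [410 204  13  13 105] [ 0.555 -0.302  0.041] cat [-0.3866 -0.0677]
```

```bash
python3 - <<'E'
from h import *
a=load("side1.npz")["image"][140:220,265:365]
cv2.imwrite("pics/m2.png",cv2.resize(a,(750,600),interpolation=2))
c=load("side1.npz");P=pts(c);d=P[...,:2]-O;X=d@ex*1e3;Y=d@ey*1e3;Z=P[...,2]*1e3;H=hsv(c)
m=(cv2.inRange(H,(5,150,50),(22,255,255))>0)&(Z>180)&(Z<250)&(abs(X-20)<50)&(abs(Y)<40)
q=np.c_[X[m],Y[m],Z[m]];print(len(q),q.mean(0),Y[m].min(),Y[m].max(),Z[m].min(),Z[m].max())
E
```

```text
101 [  2.24099468   3.78972588 218.75786836] -26.442950141119624 25.71829477485882 190.54286588750236 247.75879746869845
```

View pics/m2.png

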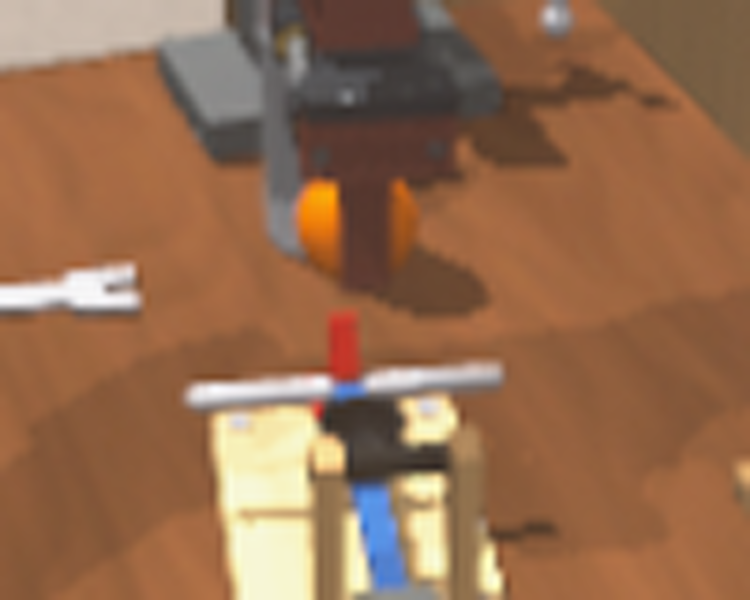

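The crop shows the ball held at (357,225), centred laterally over the cup at (360,430). The bar is hooked under the red catch at (343,345). Lowering.

Call:
carry_out --pt "0 0.001 0.03 0 0 0 0.03" --pt "0 0 0.03 0 0 0 0.03" --pt "0 0 0.015 0 0 0 0.03" --pt "0 0 0.005 0 0 0 0.03" --pt "0 0 0 0 0 0 0.03"

```text
time_s: 14.75
ee_pos: [0.5711, 0.1147, 0.1408]
tcp_rot: [0.314, 3.126, -0.0]
wrist_force: [-0.3, 0.9, -0.3]
width: 0.627
grip_force: 15.0
```

```bash
python3 look2.py
```

```text
t 14.75 cat xyz mm [ 24.9  -0.8 140.8] yaw err -0.00042583951711491877 z [ 0. -0. -1.] F [-0.32  0.86 -0.35] 0.6269045199138683 14.999927133321762
side orange [305 184   6  11  45] [0.5987 0.2563 0.041 ] cat [0.1692 0.0003]
side green [346 283  18  15 206] [ 0.5569 -0.2918  0.041 ] cat [-0.3763 -0.0675]
top green [410 204  13  13 101] [ 0.5547 -0.3021  0.041 ] cat [-0.3867 -0.0674]
```

Call:
carry_out --pt "0.0015 -0.0015 0.004 0 0 0 0.03" --pt "0 0 0.003 0 0 0 0.03" --pt "0 0 0.002 0 0 0 0.03" --pt "0 0 0 0 0 0 0.03"

```text
time_s: 15.25
ee_pos: [0.5689, 0.1138, 0.1313]
tcp_rot: [-0.313, -3.126, 0.0]
wrist_force: [-0.4, 0.0, -0.7]
width: 0.628
grip_force: 15.0
```

```bash
python3 look.py
```

```text
t 15.25 cat xyz mm [ 23.6   1.2 131.3] yaw err 6.019547644256589e-05 z [-0. -0. -1.] F [-0.37  0.02 -0.69] 0.6275919735931215 14.999912828207016
catch z 60 75 0 None
catch z 75 85 0 None
catch z 85 95 0 None
catch z 95 105 0 None
catch z 105 118 0 None
bar right 32 87.54901059044626 76.39558892161446 80.56705345805864
```

Call:
carry_out --pt "0 0 0.001 0 0 0 0.03" --pt "0 0 0.001 0 0 0 0.03" --pt "0 0 0 0 0 0 0.03"

```text
time_s: 15.6
ee_pos: [0.5696, 0.1138, 0.1298]
tcp_rot: [0.313, 3.125, 0.0]
wrist_force: [1.3, 0.3, 1.3]
width: 0.627
grip_force: 15.0
```

Call:
carry_out --pt "0 0 0.001 0 0 0 0.03" --pt "0 0 0 0 0 0 0.03"

```text
time_s: 15.8
ee_pos: [0.57, 0.1138, 0.1292]
tcp_rot: [0.313, 3.124, 0.001]
wrist_force: [1.4, -0.5, 5.1]
width: 0.627
grip_force: 15.0
```

Contact came at the expected seat height (5 N). I'll ease off half a millimetre and open gently.

Call:
carry_out --pt "0 0 -0.0005 0 0 0 0.03" --pt "0 0 0 0 0 0 0.03" --newtons 4

```text
time_s: 16.0
ee_pos: [0.5695, 0.1139, 0.1292]
tcp_rot: [0.313, 3.125, 0.001]
wrist_force: [2.8, -0.8, 2.0]
width: 0.635
grip_force: 4.0
```

Call:
carry_out --pt "0 0 0 0 0 0 0.06" --pt "0 0 0 0 0 0 0.068" --pt "0 0 0 0 0 0 0.078" --pt "0 0 0 0 0 0 0.085" --pt "0 0 0 0 0 0 0.085"

```text
time_s: 16.5
ee_pos: [0.5688, 0.1138, 0.1288]
tcp_rot: [-0.313, -3.126, 0.0]
wrist_force: [0.1, -0.1, 0.3]
width: 0.962
grip_force: 0.0
```

```bash
python3 look2.py; python3 look.py | tail -1
```

```text
t 16.5 cat xyz mm [ 23.6   1.3 128.8] yaw err 5.6324653961915895e-05 z [-0. -0. -1.] F [ 0.1  -0.08  0.32] 0.9617614265221015 0.0
side orange [305 188   6   9  42] [0.5913 0.2335 0.041 ] cat [0.1454 0.003 ]
side green [346 283  18  15 204] [ 0.5571 -0.292   0.041 ] cat [-0.3764 -0.0678]
top green [410 204  13  13 101] [ 0.5547 -0.302   0.041 ] cat [-0.3867 -0.0674]
bar right 32 88.29943913974242 75.86244327905261 79.89479757614454
```

Call:
carry_out --pt "0 0 -0.01 0 0 0 0.085" --pt "0 0 -0.025 0 0 0 0.085" --pt "0 0 -0.035 0 0 0 0.085" --pt "0 0 -0.04 0 0 0 0.085" --pt "0 0 -0.04 0 0 0 0.085"

```text
time_s: 17.15
ee_pos: [0.5687, 0.1135, 0.2812]
tcp_rot: [0.314, 3.126, -0.0]
wrist_force: [0.2, 1.1, -0.3]
width: 0.97
grip_force: 0.0
```

Call:
carry_out --pt "0.03 0 -0.01 0 0 0 0.085" --pt "0.03 0 0 0 0 0 0.085" --pt "0.03 0 0 0 0 0 0.085" --pt "0.02 0 0 0 0 0 0.085" --pt "0 0 0 0 0 0 0.085"

```text
time_s: 17.65
ee_pos: [0.4593, 0.1362, 0.2899]
tcp_rot: [-0.31, -3.126, -0.003]
wrist_force: [-0.3, 0.2, -0.1]
width: 0.965
grip_force: 0.0
```

```bash
python3 look.py; python3 look2.py; python3 -c "
from h import *
cv2.imwrite('pics/f.png',cv2.resize(load('side1.npz')['image'][130:340,220:440],(630,600),interpolation=2))"
```

```text
t 17.65 cat xyz mm [ 23.8 113.  289.9] yaw err 0.0018945024744493617 z [-0.     0.002 -1.   ] F [-0.3   0.18 -0.06] 0.9646546371852303 0.0
catch z 60 75 0 None
catch z 75 85 0 None
catch z 85 95 0 None
catch z 95 105 2 113.8729095534379
catch z 105 118 1 108.77038625242199
bar right 32 88.29759238996083 76.35637166854714 79.45696826188426
t 17.7 cat xyz mm [ 23.9 111.5 290. ] yaw err 0.0014204931057585821 z [ 0.001  0.002 -1.   ] F [ 0.24 -0.47  0.06] 0.9708933607056969 0.0
side orange [305 182  16  16 185] [0.612  0.2403 0.041 ] cat [ 0.1561 -0.0159]
side green [346 283  18  15 209] [ 0.5572 -0.2914  0.041 ] cat [-0.3758 -0.0678]
top orange [293 189  14  14 136] [0.5924 0.1183 0.041 ] cat [ 0.0327 -0.021 ]
top green [410 204  13  12 100] [ 0.5552 -0.3017  0.041 ] cat [-0.3863 -0.0679]
```

View pics/f.png

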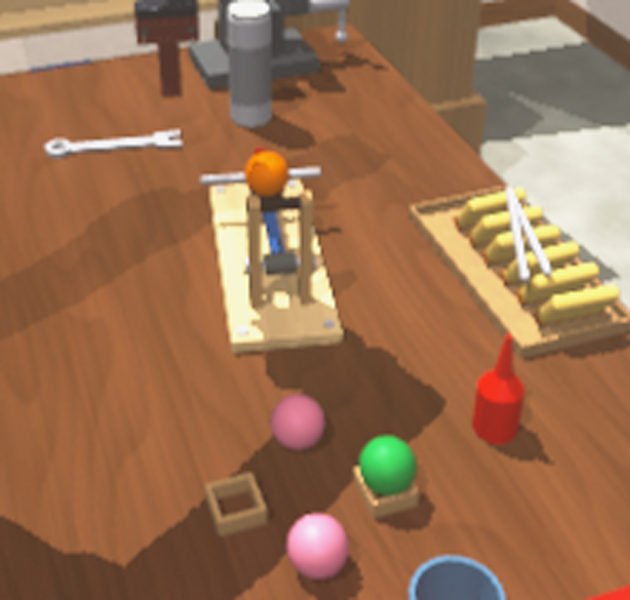

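The ball sits in the cup at (267,173) with the arm level and hooked, and everything else is undisturbed. One numeric check of the seat, then hand in.

```bash
python3 - <<'E'
from h import *;from rig import sign_off
ok=True
for n in("side","top"):
    c=load(n+"1.npz");m=cv2.inRange(hsv(c),(8,180,120),(20,255,255));k,l,s,ce=cv2.connectedComponentsWithStats(m);i=1+np.argmax(s[1:,4])
    q=(ray(c,ce[i],.124)[:2]-O)@np.c_[ex,ey]*1e3;print(n,q);ok&=bool(np.hypot(q[0]-20,q[1])<9)
print(ok, sign_off() if ok else "check")
E
```

```text
side [27.06129489 -0.85096526]
top [20.81696515 -1.4425926 ]
the job is handed in; nothing more can be done
True None
```

The catapult is cocked with the bar hooked under the red catch, the orange ball is seated in the black cup, nothing else looked disturbed in the last picture, and the job is handed in at about 18 s of the 66 s allowed.

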